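Draw the longest rolling pin out of the carrying tray, past its handle bar

TASK

Three plain wooden rolling pins of different lengths lie side by side in the carrying tray, under its handle bar. Take the longest one out of the tray: raise one end and draw it out slantwise between the end wall and the bar, without shifting the tray, disturbing the other two pins or moving the things that stand about. Finish while holding it in the gripper, all of it well above the tray's handle and clear of the tray; do not put it down.

Things in the scene. Friction and masses are not known exactly. Their poses are not given: they have to be found in the camera images.
- tray: Light wooden open-topped carrying tray, loose on the worktop, about 2 kg; 216 mm across (its x) by 330 mm long (its y), origin at the centre of its underside, z up. Its y points to the robot's left, turned by up to 0.2 rad clockwise or 0.1 rad the other way. Walls 10 mm thick; the two end walls (at y = +-160 mm) 75 mm high, the long side walls 55 mm; the inside is 196 x 310 mm; a handle bar crosses over the middle
- tray_bar (a point): Middle of the handle bar's axis, 105 mm above the tray's underside. The bar is a fixed round dowel 20 mm thick along the tray's x at its y = 0: 87 mm free from the inner floor to its underside, which is only 20 mm higher than the end walls, less than a pin's thickness
- tray_floor (a point): Middle of the tray's inner floor, 8 mm above the worktop. Two notched wooden strips, 14 mm thick, cross the floor at the tray's y = -50 and +50 mm, their teeth 26 mm above the worktop; in their notches the pins lie in three lanes, at the tray's x = -58, 0 and +58 mm
- tray_cheek_far (a point): Top of the far one of the two raised cheeks of the long side walls that carry the bar (tray x = +-103 mm, y = 0), 129 mm above the worktop; the cheeks are 48 mm wide and widen below by sloping shoulders to about 120 mm at the side walls' rim
- pin_long: The longest rolling pin: plain wood, round, 24 mm thick, 285 mm long, tapering over the last 30 mm to 17 mm at both ends, about 85 g. Origin at its middle, on its axis, which is its y axis. At the start it lies level along the tray's y, origin within 8 mm of the bar lengthways, its axis 28 mm above the worktop, in any of the three lanes
- pin_long_left (a point): middle of the longest pin's end face at y = +142.5 mm (the robot's left at the start)
- pin_long_right (a point): middle of the longest pin's end face at y = -142.5 mm (the robot's right at the start)
- pin_mid: A look-alike pin, 245 mm long, otherwise the same; stays in its lane
- pin_short: A look-alike pin, 205 mm long, otherwise the same; stays in its lane
- egg_timer: Bystander: orange and cream kitchen timer, 58 mm across, 57 mm high, origin under its centre
- mug: Bystander: white mug with red bands, 83 mm across (121 mm with its handle), 101 mm high, origin under its middle
- tin: Bystander: food tin 76 mm across, 110 mm high, behind the tray, origin under its centre
- cabinet_edge (a point): Fixed: lower front left corner of the wall cupboard that hangs behind and above the tray, its underside 480 mm above the worktop; it runs from here to the right and back to the wall, and its upright door handle (lower end 530 mm up) stands 40 mm out of the door. Keep the arm clear of it when lifting

How it is judged:
On the way:
1. one end of the longest pin is up above the tray's end wall while the other is still down inside the tray (contact force between pin_long and the fingers above 0.5 N and ((z of pin_long_left in the frame of tray above 0.085 m and z of pin_long_right in the frame of tray below 0.07 m and y of pin_long_right in the frame of tray between -0.155 and -0.02 m) or (z of pin_long_right in the frame of tray above 0.085 m and z of pin_long_left in the frame of tray below 0.07 m and y of pin_long_left in the frame of tray between 0.02 and 0.155 m))), for 0.2 s.
At the end, for the whole second after the job is handed in: The longest pin is held still in the fingers with both its ends more than 150 mm above the worktop (the handle's cheeks reach 129 mm) and not touching the tray; the tray stands within 20 mm of where it was, and the other two pins still lie in their cradles (height (world z) of each of pin_long_left, pin_long_right above 0.15 m and contact force between pin_long and the fingers above 0.5 N and contact force between pin_long and tray below 0.05 N and linear speed of pin_long below 0.05 m/s and distance of tray from where it was at the start of the episode below 0.02 m and angle between tray's own z axis and vertical below 0.05 rad and distance between each of pin_mid, pin_short and tray below 0.078 m and z of each of pin_mid, pin_short in the frame of tray below 0.036 m); the arm keeps its last pose, push and grip.
It fails at once if the tray is shifted by more than 30 mm or tipped (distance of tray from where it was at the start of the episode above 0.03 m or angle between tray's own z axis and vertical above 0.15 rad).
It fails at once if one of the other two pins is lifted out of its cradle or shifted by more than 40 mm (distance of any of pin_mid, pin_short from where it was at the start of the episode above 0.04 m or z of any of pin_mid, pin_short in the frame of tray above 0.055 m).
It fails at once if the timer, the mug or the tin is moved more than 40 mm (distance of any of egg_timer, mug, tin from where it was at the start of the episode above 0.04 m).
It also fails if it takes over 42 s, if anything falls off the work surface, if the arm or the gripper's body presses on something with over 40 N, if the wrist force passes 120 N, or if a joint passes its speed limit or range.

ROBOT

A 6-joint arm with a two-finger parallel gripper is mounted at the origin on a cart in front of the work surface, level with it; the furniture and walls round the work are solid. World frame = base frame: x ahead of the robot, y to its left, z up, the work surface at z = 0. Lengths are in m, angles in rad, forces in N, time in s.
With the tool pointing down it reaches from about 0.425 to 0.95 m from the base axis. Payload 3.5 kg.
Tool frame: the origin (TCP) lies midway between the tips of the shut fingers; the grasp point (between the pads) lies 19 mm behind it (env.grip_depth is the distance from the TCP to the grasp point, in m); z points along the fingers, y is the line along which they close (so a half turn about z gives the same grasp; the last joint's range is limited). The gripper opens to 85 mm and grips with 20 to 120 N. Pads are 22 mm wide; open, the fingers measure 114 mm over their backs; the gripper's body (76 mm by 85 mm) begins 54 mm behind the grasp point. The pads swing forward as they close: fully open they stand 13 mm farther back than shut.
Start: joints at [-1.323, 0.286, 1.577, -0, 1.279, -0.15], TCP at [0.262, -0.622, 0.231] pointing down, gripper open.
Joint ranges: [-2.77, 2.77], [-0.9, 2.22], [0.21, 2.48], [-1.53, 4.67], [0.24, 2.81], [-2.84, 2.84]. Speed limits (rad/s): [2.79, 2.79, 3.14, 3.14, 3.14, 3.14].

INTERFACE

Orientations are given as a unit quaternion [x, y, z, w].
In Python, from cell import env gives the robot as it stands.
- The arm moves only by the tool jog_arm, never from a script. Its argument "increments" is a list of rows, each an object with "slide": the shift along the tool's x, y, z in m, a list of three; "angular": the turn, a rotation vector about the tool's x, y, z in degrees, a list of three; "gripper": the opening, from 0 (shut) to 1 (fully open). In form: [{"slide": [tx, ty, tz], "angular": [rx, ry, rz], "gripper": gripper}, ...]. A call has 1 to 20 rows; each row is the pose to reach, as a shift and turn from the pose commanded when the call began, along the tool's axes at that moment; what a row does not reach only later rows make up. A row lasts 1/8 s, in which the tool goes at most 62.5 mm and 10.7 degrees, less where a joint would pass 70% of its speed; a pose out of reach is approached as far as the arm can. A call with a gripper value outside its range is refused whole. The fingers move at their own pace and stop on an object; the grip force is fixed at half the most. Time passes only in rows, so rows that repeat a pose let the fingers close. It gives the time, the measured TCP pose, the force, the opening and the grip force at its end, in the units of the state.
- env.get_state(): the state, without advancing time (a new reading comes with each control period).
- env.capture(name): name is "scene" or "top"; returns a dict with "color" (420x560x3 uint8, blue, green, red), "camera_matrix" (3x3 intrinsics, pixels), "R" (3x3) and "t" (3): a world point X has camera coordinates R X + t. Camera axes: x right, y down, z forward; pixel columns grow to the right and rows downward; lengths in m; the calibration is good to about 2 mm. A picture is of the moment at which its call begins. There is no depth.
- env.close_job(): hands the job in; it is judged then, once.
Trained networks look in a picture, given as the dict that the camera call returned (one of the last four; its "shot" number tells which), for a name from the list of things; names that differ only in an ending like _2 or _b are one class to them, and where a whole thing is asked for, a point or a joint stands for the part that bears it (a point fixed in the world has none). Each returns a list of dicts, best first, with "score" (0 to 1); they miss things now and then, are a little off and sometimes report something else, mostly with a low value. They report only what shows in the picture. A call takes as long as a camera call.
- env.look_for(picture, name): "at" ([x, y, z] in m, in world coordinates, good to about 4 mm: the middle of the surface that is visible of it).
The state is a dict: "time": time; "joint_pos": joint angles; "qvel": joint speeds; "tau": joint torques, N m; "ee_pos": TCP position; "orientation": TCP orientation; "force": force on the tool from outside, world axes, zero at the start; "ft_torque": the same for the moment, N m; "finger_gap": opening from 0.0 (shut) to 1.0 (fully open); "gripper_force": force on a finger pad.
Only numpy, scipy, OpenCV 4.12 (cv2) and the standard library are available. Lean on these libraries where they do the work, as an engineer would, in place of code of your own. Each camera call takes 0.05 s, during which the arm holds its last target. There are 200 camera calls.

## Working session

There is one attempt and no reset: what is moved stays moved. The work goes in short steps, Python scripts to look and compute and a tool call to move; the robot and the scene stay as the last step left them, time stands still between calls to the robot, and variables do not carry over. Pictures are saved under pics/ and viewed, at most 10 in all, crops included, and the job is handed in when it is done.

Besides the shell and the picture viewer there is one more tool, called after "Emit:" as name(argument=value, ...) on one line, values as JSON. jog_arm: Moves the arm, as the interface text tells. Its arguments: {"type":"object","properties":{"increments":{"type":"array","items":{"type":"object","properties":{"slide":{"type":"array","items":{"type":"number"}},"angular":{"type":"array","items":{"type":"number"}},"gripper":{"type":"number"}}}}},"required":["increments"]}

```bash
mkdir -p pics; python3 - <<'E'
from cell import env
import cv2
s=env.get_state(); print({k:s[k] for k in('time','joint_pos','ee_pos','orientation','finger_gap')})
for n in('top','scene'):
    p=env.capture(n); cv2.imwrite(f'pics/{n}0.png',p['color'])
    print(n,p['camera_matrix'].tolist(),p['R'].round(4).tolist(),p['t'].round(4).tolist())
    for k in('tray','tray_bar','tray_floor','tray_cheek_far','pin_long','pin_long_left','pin_long_right','pin_mid','pin_short','egg_timer','mug','tin','cabinet_edge'):
        print(k,[(d['at'] if not hasattr(d['at'],'round') else d['at'].round(3).tolist(),round(d['score'],2)) for d in env.look_for(p,k)[:3]])
E
```

```text
{'time': 0.0, 'joint_pos': array([-1.32298691e+00,  2.87165768e-01,  1.57819672e+00, -1.63146211e-05,
        1.27857782e+00, -1.50016574e-01]), 'ee_pos': array([ 0.26135463, -0.62163294,  0.22993643]), 'orientation': array([ 9.80280811e-01,  1.97606055e-01, -6.51722586e-05, -1.17203796e-03]), 'finger_gap': 0.9991308346510073}
top [[510.09730319931134, 0.0, 280.8294913548618], [0.0, 510.09730319931134, 209.54502983798045], [0.0, 0.0, 1.0]] [[0.3978, -0.9175, 0.0012], [-0.8961, -0.3889, -0.2138], [0.1966, 0.084, -0.9769]] [-0.2963, 0.5895, 1.4157]
tray [([0.539, 0.0546, 0.0074], 0.92)]
tray_bar [([0.5354, 0.0574, 0.0093], 0.91)]
tray_floor [([0.5438, 0.0601, 0.0113], 0.62)]
tray_cheek_far [([0.5432, 0.0519, 0.0048], 0.8)]
pin_long [([0.4815, 0.0603, 0.0312], 0.64)]
pin_long_left [([0.4794, 0.0539, 0.0358], 0.63)]
pin_long_right [([0.4779, 0.0623, 0.0405], 0.9)]
pin_mid [([0.5923, 0.0499, 0.0373], 0.9), ([0.5446, 0.058, 0.0086], 0.29)]
pin_short [([0.5393, 0.054, 0.0373], 0.67)]
egg_timer [([0.571, -0.2641, 0.0498], 0.79)]
mug [([0.4868, -0.308, 0.0099], 0.69)]
tin [([0.7692, 0.0696, 0.1067], 0.81), ([0.5433, 0.0564, 0.007], 0.35)]Traceback (most recent call last):
  File "<stdin>", line 8, in <module>
ValueError: it knows: egg_timer, mug, pin_long, pin_long_left, pin_long_right, pin_mid, pin_short, tin, tray, tray_bar, tray_cheek_far, tray_floor
```

View pics/top0.png

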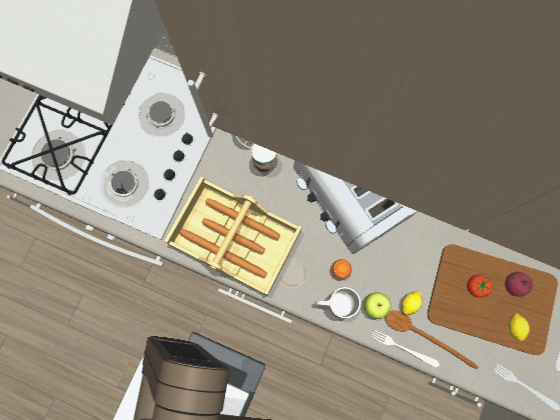

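```bash
python3 - <<'E'
from cell import env
import cv2
for n in('scene',):
    p=env.capture(n); cv2.imwrite(f'pics/{n}0.png',p['color'])
    print(n,p['camera_matrix'].tolist(),p['R'].round(4).tolist(),p['t'].round(4).tolist())
    for k in('tray','pin_long','pin_mid','pin_short','egg_timer','mug','tin'):
        print(k,[(d['at'] if not hasattr(d['at'],'round') else d['at'].round(3).tolist(),round(d['score'],2)) for d in env.look_for(p,k)[:3]])
E
```

```text
scene [[533.9781230097788, 0.0, 275.2026480526883], [0.0, 533.9781230097788, 207.33536075785824], [0.0, 0.0, 1.0]] [[-0.569, -0.8223, 0.0063], [-0.5762, 0.3932, -0.7165], [0.5867, -0.4113, -0.6976]] [0.3113, 0.5859, 1.397]
tray [([0.5302, 0.0589, 0.0292], 0.79)]
pin_long [([0.4722, 0.109, 0.0406], 0.82)]
pin_mid [([0.5903, 0.0775, 0.0381], 0.97)]
pin_short [([0.5287, 0.0799, 0.0368], 0.78)]
egg_timer [([0.5602, -0.2535, 0.0385], 0.85)]
mug [([0.5325, 0.0649, 0.0324], 0.37)]
tin [([0.768, 0.0862, 0.0908], 0.91)]
```

View pics/scene0.png

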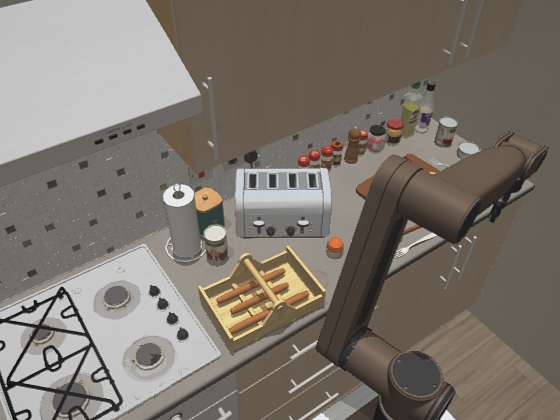

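The top view shows the tray at pixels (170–300, 180–292). The long pin looks like the near-lane one, from about (180,234) to (267,275). The scene view agrees. I'll zoom in to check.

```bash
python3 - <<'E'
import cv2
a=cv2.imread('pics/top0.png')[170:300,160:310]
cv2.imwrite('pics/top0c.png',cv2.resize(a,None,fx=4.6,fy=4.6,interpolation=cv2.INTER_CUBIC))
E
```

```text
(no output)
```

View pics/top0c.png

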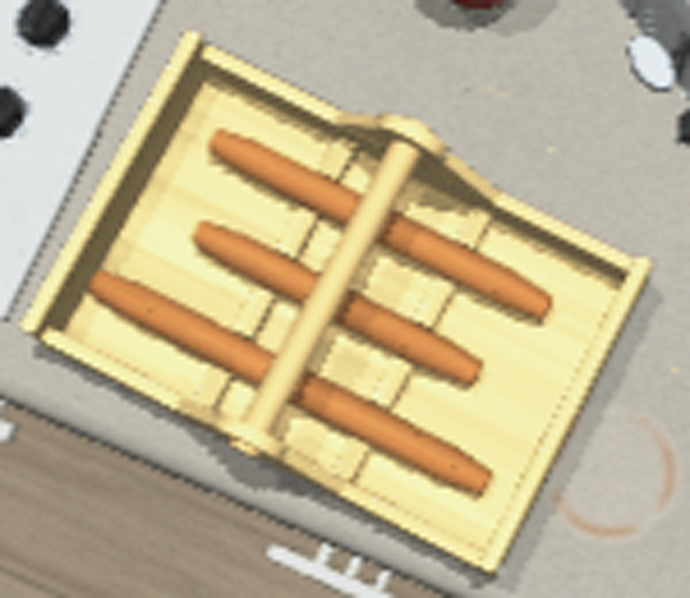

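Crop (4.6x, offset 160,170): the long pin is in the near lane, with ends at (93,284) and (486,482). End-wall top corners are at (193,35), (25,328), (492,572) and (650,263).

```bash
cat >h.py <<'E'
import numpy as np
from cell import env
def ray(p,uv,z):
    K,R,t=p['camera_matrix'],p['R'],p['t']
    C=-R.T@t; d=R.T@np.linalg.solve(K,[uv[0],uv[1],1.]); return C+d*(z-C[2])/d[2]
def proj(p,X):
    c=p['R']@np.asarray(X)+p['t']; q=p['camera_matrix']@c; return q[:2]/q[2]
E
python3 - <<'E'
from h import *
p=env.capture('top')
f=lambda u,v,z:ray(p,(u/4.6+160-.39,v/4.6+170-.39),z)
L,R=f(93,284,.030),f(486,482,.030)
print('pin',L,R,np.linalg.norm(L-R),np.arctan2(*( (L-R)[[0,1]]*[-1,1])), (L+R)/2)
C=[f(*c,.075) for c in((193,35),(25,328),(492,572),(650,263))]
print(np.round(C,3)); print('c',np.mean(C,0),[np.linalg.norm(C[i]-C[i-1]).round(4) for i in range(4)])
d=C[0]+C[1]-C[2]-C[3]; print('yaw',np.arctan2(-d[0],d[1]))
print('bar',(f(250,440,.105)+f(405,150,.105))/2, f(405,150,.105)-f(250,440,.105))
E
```

```text
pin [0.4870998  0.21200791 0.03      ] [ 0.47174278 -0.06937235  0.03      ] 0.281799013169227 -0.054523374959085005 [0.47942129 0.07131778 0.03      ]
[[ 0.653  0.212  0.075]
 [ 0.442  0.227  0.075]
 [ 0.421 -0.097  0.075]
 [ 0.633 -0.111  0.075]]
c [0.53713717 0.0578154  0.075     ] [np.float64(0.324), np.float64(0.2116), np.float64(0.3252), np.float64(0.213)]
yaw -0.06380375869454995
bar [0.53287679 0.05963924 0.105     ] [ 0.19938965 -0.01190531  0.        ]
```

```bash
cat >>h.py <<'E'
from scipy.spatial.transform import Rotation as Ro
YAW=-0.06
def tool(th,yaw=YAW):  # right end up by th deg; columns tool axes
    x=np.array([-np.sin(yaw),np.cos(yaw),0]); y=np.array([np.cos(yaw),np.sin(yaw),0])
    return Ro.from_matrix(np.c_[x,y,[0,0,-1]])*Ro.from_euler('y',-th,degrees=True)
def inc(pos,R):
    s=env.get_state(); R0=Ro.from_quat(s['orientation'])
    print('slide',R0.inv().apply(np.asarray(pos)-s['ee_pos']).round(4),'ang',(R0.inv()*R).as_rotvec(degrees=True).round(2))
E
python3 -c "
from h import *
inc([.473,-.035,.19],tool(0))"
```

```text
slide [ 0.4225 -0.4595  0.0413] ang [ -0.    -0.   -63.77]
```

Emit:
jog_arm(increments=[{"slide": [0.042,-0.046,0.004],"angular": [0,0,-6.4],"gripper": 0.45},{"slide": [0.084,-0.092,0.008],"angular": [0,0,-12.8],"gripper": 0.45},{"slide": [0.127,-0.138,0.012],"angular": [0,0,-19.1],"gripper": 0.45},{"slide": [0.169,-0.184,0.016],"angular": [0,0,-25.5],"gripper": 0.45},{"slide": [0.211,-0.23,0.02],"angular": [0,0,-31.9],"gripper": 0.45},{"slide": [0.253,-0.276,0.025],"angular": [0,0,-38.3],"gripper": 0.45},{"slide": [0.296,-0.322,0.029],"angular": [0,0,-44.6],"gripper": 0.45},{"slide": [0.338,-0.368,0.033],"angular": [0,0,-51],"gripper": 0.45},{"slide": [0.38,-0.414,0.037],"angular": [0,0,-57.4],"gripper": 0.45},{"slide": [0.4225,-0.4595,0.0413],"angular": [0,0,-63.8],"gripper": 0.45},{"slide": [0.4225,-0.4595,0.0413],"angular": [0,0,-63.8],"gripper": 0.45},{"slide": [0.4225,-0.4595,0.0413],"angular": [0,0,-63.8],"gripper": 0.45},{"slide": [0.4225,-0.4595,0.0413],"angular": [0,0,-63.8],"gripper": 0.45}])

```text
time: 2.72
ee_pos: [0.4729, -0.0362, 0.1902]
orientation: [0.729, 0.685, -0.0, 0.0]
force: [-0.6, -0.6, -0.1]
finger_gap: 0.452
gripper_force: 0.0
```

```bash
python3 - <<'E'
from h import *
import cv2
s=env.get_state(); print(s['ee_pos'],s['finger_gap'],s['time'],s['joint_pos'])
p=env.capture('scene')
for k in('pin_long_left','pin_long_right','pin_long','tray'): print(k,[(np.round(d['at'],3).tolist(),round(d['score'],2)) for d in env.look_for(p,k)[:2]])
im=p['color'].copy()
def dot(X,c):
    u=proj(p,X); cv2.circle(im,tuple(int(round(a*16)) for a in u),16,c,-1,cv2.LINE_AA,4)
d=np.array([.06,.998,0])
for a in(-.1425,-.104,.1425): dot(np.array([.479,.069,.028])+a*d,(255,0,0))
for c in((-.108,-.165),(-.108,.165),(.108,.165),(.108,-.165)):
    cs,sn=np.cos(-.064),np.sin(-.064); dot([.536+cs*c[0]-sn*c[1],.058+sn*c[0]+cs*c[1],.075],(0,0,255))
inc([.473,-.035,.013],tool(0))
cv2.imwrite('pics/s1.png',cv2.resize(im[210:360,180:350],None,fx=4,fy=4,interpolation=cv2.INTER_CUBIC))
E
```

```text
[ 0.47291836 -0.03620836  0.19020159] 0.4516466519669751 2.725 [-2.90656726e-01 -1.28423811e-01  2.09582289e+00 -2.60967671e-04
  1.17383218e+00 -2.28784899e-01]
pin_long_left [([0.472, 0.1, 0.033], 0.64)]
pin_long_right [([0.474, 0.11, 0.035], 0.98)]
pin_long [([0.475, 0.11, 0.037], 0.95)]
tray [([0.531, 0.06, 0.028], 0.6)]
slide [ 0.0009 -0.      0.1771] ang [ 0.01  0.   -0.08]
```

View pics/s1.png

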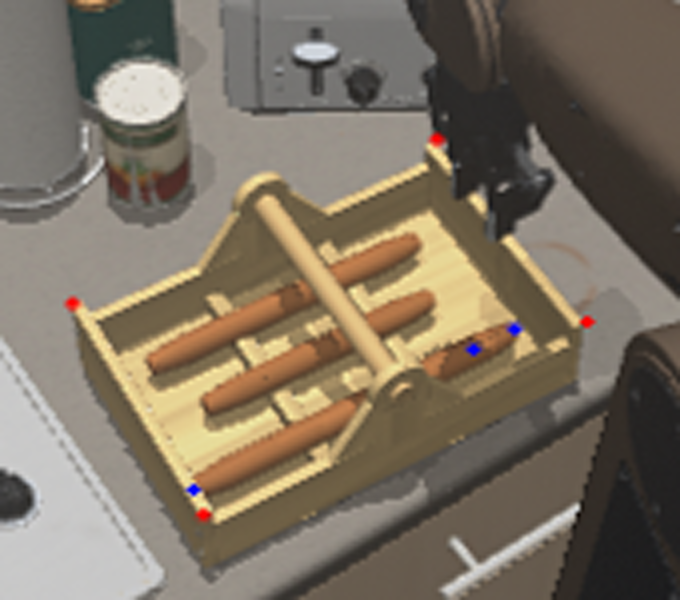

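The scene crop shows the tray corners (red) and pin axis points (blue, grasp at (473,349)) lying on the objects. The estimate is good, so I'll descend and grasp.

Emit:
jog_arm(increments=[{"slide": [0.001,0,0.03],"angular": [0,0,0],"gripper": 0.45},{"slide": [0.001,0,0.06],"angular": [0,0,0],"gripper": 0.45},{"slide": [0.001,0,0.09],"angular": [0,0,0],"gripper": 0.45},{"slide": [0.001,0,0.115],"angular": [0,0,0],"gripper": 0.45},{"slide": [0.001,0,0.14],"angular": [0,0,0],"gripper": 0.45},{"slide": [0.001,0,0.155],"angular": [0,0,0],"gripper": 0.45},{"slide": [0.001,0,0.166],"angular": [0,0,0],"gripper": 0.45},{"slide": [0.001,0,0.173],"angular": [0,0,0],"gripper": 0.45},{"slide": [0.001,0,0.175],"angular": [0,0,0],"gripper": 0.45},{"slide": [0.001,0,0.175],"angular": [0,0,0],"gripper": 0.45}])

```text
time: 4.22
ee_pos: [0.4734, -0.0341, 0.0154]
orientation: [0.728, 0.686, 0.0, 0.0]
force: [0.7, 0.5, 0.4]
finger_gap: 0.451
gripper_force: 0.0
```

Emit:
jog_arm(increments=[{"slide": [0,0,0],"angular": [0,0,0],"gripper": 0.34},{"slide": [0,0,0],"angular": [0,0,0],"gripper": 0.34},{"slide": [0,0,0],"angular": [0,0,0],"gripper": 0.34}])

```text
time: 4.6
ee_pos: [0.4732, -0.034, 0.0152]
orientation: [0.728, 0.686, 0.0, 0.0]
force: [0.7, -0.2, -0.0]
finger_gap: 0.342
gripper_force: 0.0
```

Emit:
jog_arm(increments=[{"slide": [0,0,0],"angular": [0,0,0],"gripper": 0.0},{"slide": [0,0,0],"angular": [0,0,0],"gripper": 0.0},{"slide": [0,0,0],"angular": [0,0,0],"gripper": 0.0},{"slide": [0,0,0],"angular": [0,0,0],"gripper": 0.0},{"slide": [0,0,0],"angular": [0,0,0],"gripper": 0.0}])

```text
time: 5.22
ee_pos: [0.4732, -0.034, 0.0151]
orientation: [0.728, 0.686, 0.0, 0.0]
force: [-1.7, 0.4, 2.7]
finger_gap: 0.259
gripper_force: 58.7
```

```bash
python3 - <<'E'
import numpy as np
L=np.array([.2465,-.013])
for t in np.arange(2,17,2):
    c,s=np.cos(np.radians(t)),np.sin(np.radians(t))
    r=np.array([c*L[0]-s*L[1]*1,s*L[0]+c*L[1]])
    print(t,(L+[-.0005*t,.000375*t]-r).round(4))
E
```

```text
2 [-0.0013 -0.0079]
4 [-0.0023 -0.0157]
6 [-0.003  -0.0236]
8 [-0.0034 -0.0314]
10 [-0.0035 -0.0393]
12 [-0.0033 -0.047 ]
14 [-0.0028 -0.0548]
16 [-0.002  -0.0624]
```

Emit:
jog_arm(increments=[{"slide": [-0.001,0,-0.004],"angular": [0,-1,0],"gripper": 0},{"slide": [-0.0013,0,-0.008],"angular": [0,-2,0],"gripper": 0},{"slide": [-0.0023,0,-0.0157],"angular": [0,-4,0],"gripper": 0},{"slide": [-0.003,0,-0.0236],"angular": [0,-6,0],"gripper": 0},{"slide": [-0.0034,0,-0.0314],"angular": [0,-8,0],"gripper": 0},{"slide": [-0.0034,0,-0.0314],"angular": [0,-8,0],"gripper": 0}])

```text
time: 5.98
ee_pos: [0.4732, -0.037, 0.0469]
orientation: [0.726, 0.684, -0.05, 0.048]
force: [-0.5, 0.4, -1.4]
finger_gap: 0.258
gripper_force: 58.7
```

Emit:
jog_arm(increments=[{"slide": [-0.0012,0,-0.0078],"angular": [0,-2,0],"gripper": 0},{"slide": [-0.002,0,-0.0155],"angular": [0,-4,0],"gripper": 0},{"slide": [-0.0026,0,-0.0232],"angular": [0,-6,0],"gripper": 0},{"slide": [-0.0029,0,-0.0309],"angular": [0,-8,0],"gripper": 0},{"slide": [-0.0029,0,-0.0309],"angular": [0,-8,0],"gripper": 0},{"slide": [-0.0029,0,-0.0309],"angular": [0,-8,0],"gripper": 0},{"slide": [-0.0029,0,-0.0309],"angular": [0,-8,0],"gripper": 0}])

```text
time: 6.85
ee_pos: [0.4726, -0.0361, 0.077]
orientation: [0.721, 0.679, -0.101, 0.095]
force: [0.1, -0.2, -1.0]
finger_gap: 0.257
gripper_force: 58.8
```

```bash
python3 - <<'E'
from h import *
import cv2
p=env.capture('scene'); s=env.get_state(); print(s['ee_pos'],s['force'])
im=p['color'].copy(); R=Ro.from_quat(s['orientation'])
for x in(.2465,.1,-.0385):
    X=R.apply([x,0,-.013])+s['ee_pos']; print(X.round(4)); u=proj(p,X); cv2.circle(im,tuple(int(round(a*16)) for a in u),16,(255,0,0),-1,cv2.LINE_AA,4)
cv2.imwrite('pics/s2.png',cv2.resize(im[210:360,180:350],None,fx=4,fy=4,interpolation=cv2.INTER_CUBIC))
E
```

```text
[ 0.47267529 -0.03614147  0.07703104] [-0.67438751 -0.96386943 -0.79432847]
[0.4871 0.204  0.0217]
[0.4786 0.0634 0.062 ]
[ 0.4707 -0.0695  0.1001]
```

View pics/s2.png

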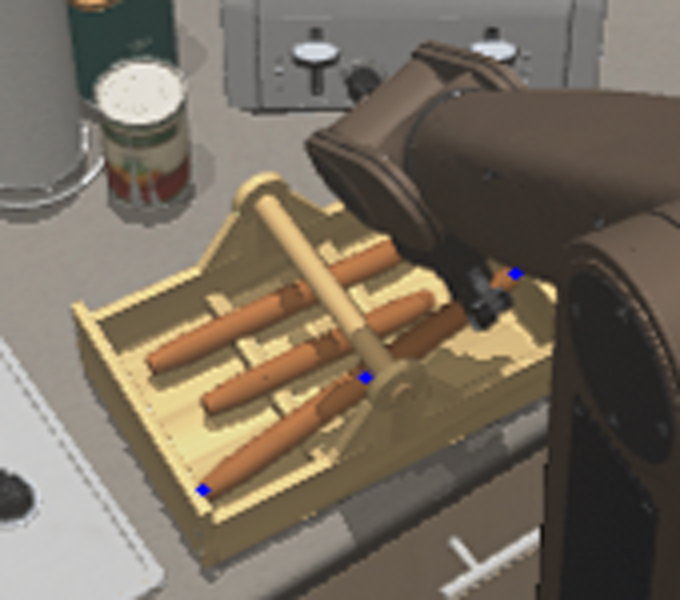

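The pin is at 16° as planned. Its left end is down at (203,490) and its right end is up at (515,273). Next I'll draw it along its axis.

Emit:
jog_arm(increments=[{"slide": [-0.01,0,0],"angular": [0,0,0],"gripper": 0},{"slide": [-0.02,0,0],"angular": [0,0,0],"gripper": 0},{"slide": [-0.03,0,0],"angular": [0,0,0],"gripper": 0},{"slide": [-0.04,0,0],"angular": [0,0,0],"gripper": 0},{"slide": [-0.05,0,0],"angular": [0,0,0],"gripper": 0},{"slide": [-0.06,0,0],"angular": [0,0,0],"gripper": 0},{"slide": [-0.07,0,0],"angular": [0,0,0],"gripper": 0},{"slide": [-0.08,0,0],"angular": [0,0,0],"gripper": 0},{"slide": [-0.09,0,0],"angular": [0,0,0],"gripper": 0},{"slide": [-0.09,0,0],"angular": [0,0,0],"gripper": 0}])

```text
time: 8.15
ee_pos: [0.468, -0.123, 0.1026]
orientation: [0.721, 0.679, -0.101, 0.096]
force: [-0.3, 0.4, -0.1]
finger_gap: 0.263
gripper_force: 58.8
```

Emit:
jog_arm(increments=[{"slide": [-0.012,0,0],"angular": [0,0,0],"gripper": 0},{"slide": [-0.024,0,0],"angular": [0,0,0],"gripper": 0},{"slide": [-0.036,0,0],"angular": [0,0,0],"gripper": 0},{"slide": [-0.048,0,0],"angular": [0,0,0],"gripper": 0},{"slide": [-0.06,0,0],"angular": [0,0,0],"gripper": 0},{"slide": [-0.072,0,0],"angular": [0,0,0],"gripper": 0},{"slide": [-0.084,0,0],"angular": [0,0,0],"gripper": 0},{"slide": [-0.096,0,0],"angular": [0,0,0],"gripper": 0},{"slide": [-0.108,0,0],"angular": [0,0,0],"gripper": 0},{"slide": [-0.115,0,0],"angular": [0,0,0],"gripper": 0},{"slide": [-0.115,0,0],"angular": [0,0,0],"gripper": 0},{"slide": [-0.115,0,0],"angular": [0,0,0],"gripper": 0}])

```text
time: 9.65
ee_pos: [0.4611, -0.2324, 0.1337]
orientation: [0.721, 0.679, -0.101, 0.095]
force: [0.4, 0.1, -0.5]
finger_gap: 0.256
gripper_force: 58.8
```

```bash
python3 - <<'E'
from h import *
import cv2
p=env.capture('scene'); s=env.get_state(); print(s['ee_pos'],s['force'],s['joint_pos'])
R=Ro.from_quat(s['orientation'])
for x in(.2465,-.0385): print((R.apply([x,0,-.013])+s['ee_pos']).round(4))
inc(s['ee_pos']+[0,0,.15],R)
cv2.imwrite('pics/s3.png',cv2.resize(p['color'][130:380,150:500],None,fx=2,fy=2))
E
```

```text
[ 0.46111106 -0.2322968   0.13366935] [-0.40355635  0.50397828 -1.31386115] [-0.54450459  0.00240558  2.10412707 -0.3097746   0.92624212 -0.31171673]
[0.4753 0.0078 0.0783]
[ 0.4591 -0.2657  0.1568]
slide [-4.130e-02 -1.000e-04 -1.442e-01] ang [0. 0. 0.]
```

View pics/s3.png

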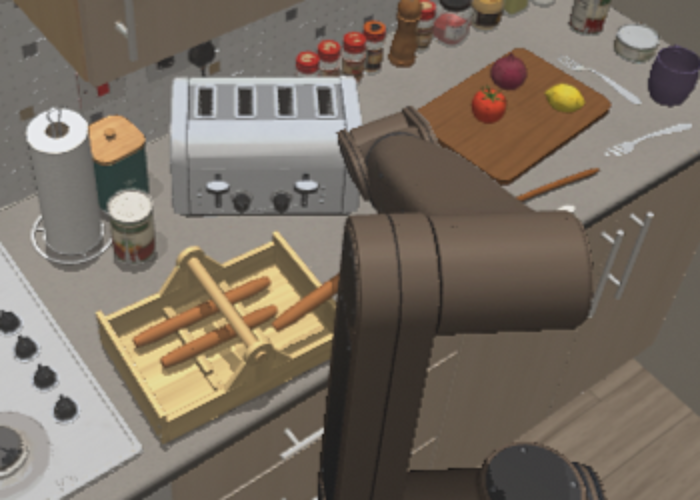

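The left end is clear of the bar, at about tray y = -50 mm (pixel (278,325)), and the other pins are in place. Lifting straight up.

Emit:
jog_arm(increments=[{"slide": [-0.0041,0,-0.0144],"angular": [0,0,0],"gripper": 0},{"slide": [-0.0083,0,-0.0288],"angular": [0,0,0],"gripper": 0},{"slide": [-0.0124,0,-0.0432],"angular": [0,0,0],"gripper": 0},{"slide": [-0.0165,0,-0.0577],"angular": [0,0,0],"gripper": 0},{"slide": [-0.0206,0,-0.0721],"angular": [0,0,0],"gripper": 0},{"slide": [-0.0248,0,-0.0865],"angular": [0,0,0],"gripper": 0},{"slide": [-0.0289,0,-0.1009],"angular": [0,0,0],"gripper": 0},{"slide": [-0.033,0,-0.1153],"angular": [0,0,0],"gripper": 0},{"slide": [-0.033,0,-0.1153],"angular": [0,0,0],"gripper": 0},{"slide": [-0.033,0,-0.1153],"angular": [0,0,0],"gripper": 0},{"slide": [-0.033,0,-0.1153],"angular": [0,0,0],"gripper": 0},{"slide": [-0.033,0,-0.1153],"angular": [0,0,0],"gripper": 0}])

```text
time: 11.2
ee_pos: [0.461, -0.2325, 0.2532]
orientation: [0.721, 0.679, -0.101, 0.095]
force: [-0.1, -1.2, -1.2]
finger_gap: 0.257
gripper_force: 58.8
```

```bash
python3 - <<'E'
from h import *
import cv2
p=env.capture('top'); s=env.get_state(); print(s['ee_pos'],s['force'],s['gripper_force'])
im=p['color'].copy(); R=Ro.from_quat(s['orientation'])
for x in(.2465,-.0385):
    X=R.apply([x,0,-.013])+s['ee_pos']; print(X.round(4)); u=proj(p,X); cv2.circle(im,tuple(int(round(a*16)) for a in u),16,(255,0,0),-1,cv2.LINE_AA,4)
cv2.imwrite('pics/t4.png',cv2.resize(im[160:360,150:400],None,fx=2.8,fy=2.8))
E
```

```text
[ 0.46105376 -0.23249697  0.2533153 ] [ 0.23514043  0.22831415 -1.17075167] 58.83494779933244
[0.4753 0.0076 0.198 ]
[ 0.4591 -0.2659  0.2764]
```

View pics/t4.png

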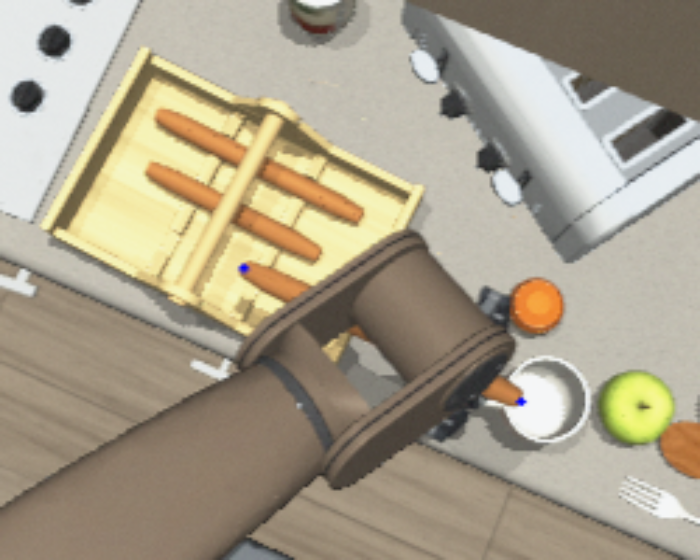

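The pin is held where computed, with its ends at (243,268) and (520,400), 198 and 276 mm up. The tray, the other pins, the mug and the timer have not moved.

```bash
python3 -c "
from cell import env
print(env.close_job())"
```

```text
the job is handed in; nothing more can be done
None
```

The longest pin is out of the tray and held in the gripper, its ends about 198 and 276 mm above the worktop; in the last picture the tray, the other two pins, the mug and the timer looked unmoved, and the job is handed in (no verdict was returned).

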